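# Clamp bearing covers with an over-centre toggle and extension bar

## Robot

A 7-joint arm with a two-finger parallel gripper is mounted at the origin on a cart in front of the work surface, level with it; the furniture and walls round the work are solid. World frame = base frame: x ahead of the robot, y to its left, z up, the work surface at z = 0. Lengths are in m, angles in rad, forces in N, time in s.
With the tool pointing down it reaches from about 0.425 to 0.95 m from the base axis. Payload 4.7 kg.
Tool frame: the origin (TCP) lies at the very end of the fingers, on their centre line; the grasp point (between the pads) lies ctrl.pinch_z behind it (ctrl.pinch_z is the distance from the TCP to the grasp point, in m); z points along the fingers, y is the line along which they close (so a half turn about z gives the same grasp; the last joint's range is limited). The gripper opens to 87 mm and grips with 3 to 60 N. Pads are 19 mm wide; open, the fingers measure 117 mm over their backs; the gripper's body (75 mm by 190 mm) begins 51 mm behind the grasp point.
Start: joints at [1.117, 0.469, -0.049, 1.532, 0.024, 1.141, -0.082], TCP at [0.278, -0.615, 0.223] pointing down, gripper open.
Joint ranges: [-2.59, 2.59], [-0.33, 1.99], [-1.39, 1.29], [0.1, 2.45], [-1.04, 4.18], [0.21, 1.99], [-2.66, 2.66]. Speed limits (rad/s): [2.57, 2.57, 3.14, 3.14, 3.14, 3.14, 3.14].

## Interface

Orientations are given as a rotation vector (axis times angle).
In Python, from workcell import get_obs, vision, ctrl gives the robot as it stands. The module is installed in compiled form; this text tells all that it offers.
- The arm moves only by the tool jog_arm, never from a script. Its argument "deltas" is a list that holds one entry, the list of rows, each a list of 4 numbers: the shift along the world's x, y, z in cm, then the turn about the world's z in rad. A call has 1 to 10 rows; each row is the pose to reach, as a shift and turn from the pose commanded when the call began; what a row does not reach only later rows make up. A row lasts 1/10 s, in which the tool goes at most 50 mm and 8.59 degrees, less where a joint would pass 70% of its speed; a pose out of reach is approached as far as the arm can. A call with a gripper value outside its range is refused whole. "claw" is the closure, from 0 (fully open) to 1 (shut), set as the call begins (left out, the last holds). The fingers move at their own pace and stop on an object; the grip force is fixed at half the most. Time passes only in rows, so rows that repeat a pose let the fingers close. It gives the time, the measured TCP pose, the force, the opening and the grip force at its end, in the units of the state.
- get_obs(): the state, without advancing time (a new reading comes with each control period).
- vision.read_camera(name): name is "scene" or "top" or "wrist"; returns the picture (384x512x3 uint8, blue, green, red); there is no depth.
- vision.get_calibration(name): a dict with "fx", "fy", "cx", "cy" (pixels), "origin" and "orientation" of the camera in the world; the wrist camera has in their place "tool_from_camera" (4x4, takes a point from camera to tool coordinates, whose origin is the TCP and whose axes are the flange's). Camera axes: x right, y down, z forward; pixel columns grow to the right and rows downward; lengths in m; the calibration is good to about 2 mm. A picture is of the moment at which its call begins: read the wrist's pose just before it. get_calibration takes no time and is no camera call.
- ctrl.job_done(): hands the job in; it is judged then, once.
The state is a dict: "time": time; "q": joint angles; "qvel": joint speeds; "tau": joint torques, N m; "tool_pos": TCP position; "eef_rot": TCP orientation; "wrist_force": force on the tool from outside, world axes, zero at the start; "moment": the same for the moment, N m; "grip_width": finger opening in m; "grasp_force": force on a finger pad.
Only numpy, scipy, OpenCV 4.12 (cv2) and the standard library are available. Lean on these libraries where they do the work, as an engineer would, in place of code of your own. Each camera call takes 0.05 s, during which the arm holds its last target. There are 200 camera calls.

## Task

Open the jig's toggle clamp, which is too stiff to work by hand: put an end of the steel extension bar from the rubber mat into the socket of its lever, swing the lever all the way open, and lay the bar down. Lay every loose bearing cover squarely and flush on top of a housing of its own, then use the bar again to throw the lever back past its dead point until it is fully home, so that the sprung pads hold the covers against the fence. Finish with the bar lying flat on the mat; do not push the lever with the gripper itself, and leave the bottle, jar and tin where they stand.

Things in the scene. Friction and masses are not known exactly. Their poses are not given: they have to be found in the camera images.
- jig: Fixed jig, origin on the bench. Base 270 (x) x 300 mm (y -170 to +130), 10 thick. Three housings 60 x 70 mm, centres x = -80, 0, +80, y = +45, tops at z = 50. Fence: face y = 81.5, top z = 64. At -y a sliding jaw beam (top z = 65) with a sprung pad per housing, 12 mm off them when open, 4 mm over their tops when shut. Lever pivot (vertical) at x = 0, y = -115.
- seat_0 (a point): Centre of the top face of housing 0 (60 x 70 mm, 50 mm over the bench), which is where the origin of a cover belongs; frame as the jig's.
- seat_1 (a point): Centre of the top face of housing 1 (60 x 70 mm, 50 mm over the bench), which is where the origin of a cover belongs; frame as the jig's.
- seat_2 (a point): Centre of the top face of housing 2 (60 x 70 mm, 50 mm over the bench), which is where the origin of a cover belongs; frame as the jig's.
- cover_0: Loose aluminium bearing cover, 0.16 kg, may be absent. Plate 60 (x) x 70 (y) x 8 mm with a central grip block 24 (x) x 40 (y) mm, its top 38 mm over the underside. Origin at the centre of the underside, z up. All alike, half turns do not matter, any housing will do; its 60 mm side lies along the jig's x.
- cover_1: Loose aluminium bearing cover, 0.16 kg, may be absent. Plate 60 (x) x 70 (y) x 8 mm with a central grip block 24 (x) x 40 (y) mm, its top 38 mm over the underside. Origin at the centre of the underside, z up. All alike, half turns do not matter, any housing will do; its 60 mm side lies along the jig's x.
- cover_2: Loose aluminium bearing cover, 0.16 kg, may be absent. Plate 60 (x) x 70 (y) x 8 mm with a central grip block 24 (x) x 40 (y) mm, its top 38 mm over the underside. Origin at the centre of the underside, z up. All alike, half turns do not matter, any housing will do; its 60 mm side lies along the jig's x.
- lever (a joint): Angle of the toggle lever, rad: 0 home (closed) against its stop, 1.2 fully open against a stop; grows as the lever turns anticlockwise seen from above. Starts at 0. A spring drives it home below the dead point at about 0.25 and open above it. To open takes at most about 1.5 N m; to close about 2.5 N m, near 0.8 (some 14 N at 175 mm from the pivot).
- socket_root (a point): Inner end of the toggle lever's socket, on its floor's centre line, 20 mm from the pivot axis; x points outward. The socket is a level open-topped steel channel 20 mm wide inside, from 20 to 100 mm out, floor 48 mm over the bench, walls to 63 mm, flared lips to 68 mm; inner end closed, outer end open. At joint 0 it points 2.16 rad clockwise from the jig's +x, at 1.2 it points 0.96 rad.
- socket_mouth (a point): Outer end of the socket's channel, on the floor's centre line, 100 mm from the pivot axis.
- bar: Loose steel extension bar, 0.25 kg, 240 mm long (its x), 14 mm wide (y), 18 mm tall (z), black caps at both ends; either end fits the socket from above. Origin at the centre of its underside.
- mat: Fixed black rubber mat, 340 (x) x 170 (y) x 3 mm; origin at the centre of its underside. The bar starts on it and goes back on it.
- glue: Bystander: white glue bottle with an orange cap, 46 mm wide, 151 mm tall, origin under its centre.
- jar: Bystander: clear screw jar with grey lid, 60 mm wide, 86 mm tall, origin under its centre.
- tin: Bystander: round yellow tin, 70 mm wide, 62 mm tall, origin under its centre.
There are look-alikes about, which are no part of the job. What is shaped like the cover_2 but purple or yellow is not meant.

How it is judged:
By the outcome, as a careful person would: the job done as asked, in the order asked, and still so for the second after the job is handed in, with the robot touching nothing.
Of cover_0, cover_1, cover_2 only 2 to 3 are there at a start; the rules pass over those that are not, and their reading is None.
At some moment in a run one of bar may be knocked a few centimetres aside while the robot is not near it.
Once in a run the grip may slacken for a moment while it holds something.
It also fails if it takes over 200 s, if anything falls off the work surface, if the arm or the gripper's body presses on something with over 40 N, if the wrist force passes 120 N, or if a joint passes its speed limit or range.

## Working session

There is one attempt and no reset: what is moved stays moved. The work goes in short steps, Python scripts to look and compute and a tool call to move; the robot and the scene stay as the last step left them, time stands still between calls to the robot, and variables do not carry over. Pictures are saved under pics/ and viewed, at most 14 in all, crops included, and the job is handed in when it is done.

Besides the shell and the picture viewer there is one more tool, called after ">>>" as name([rows], argument=value, ...), one row to a line, values as JSON. jog_arm: Moves the arm, as the interface text tells. Its arguments: {"type":"object","properties":{"deltas":{"type":"array","items":{"type":"array","items":{"type":"array","items":{"type":"number"}}}},"claw":{"type":"number"}},"required":["deltas"]}

```bash
mkdir -p pics; cat > h.py <<'E'
import numpy as np, cv2
from scipy.spatial.transform import Rotation as R
from workcell import get_obs, vision, ctrl
def snap(n,f):
    o=get_obs(); im=vision.read_camera(n); cv2.imwrite('pics/'+f+'.png',im); 
    T=np.eye(4);T[:3,:3]=R.from_rotvec(o['eef_rot']).as_matrix();T[:3,3]=o['tool_pos']
    np.save('pics/'+f+'.npy',T); return im
def ray(n,T,u,v):
    c=vision.get_calibration(n)
    d=np.array([(u-c['cx'])/c['fx'],(v-c['cy'])/c['fy'],1])
    if n=='wrist':
        M=T@np.array(c['tool_from_camera']); return M[:3,3],M[:3,:3]@d
    o=np.array(c['orientation']); Rm=o if o.shape==(3,3) else R.from_rotvec(o).as_matrix()
    return np.array(c['origin']),Rm@d
def at(n,f,u,v,z):
    p,d=ray(n,np.load('pics/'+f+'.npy'),u,v); return p+d*(z-p[2])/d[2]
E
python3 - <<'E'
from h import *
for n in('top','scene'):
    im=snap(n,n+'0'); cv2.imwrite(f'pics/{n}0b.png',cv2.resize(im,(800,600),interpolation=cv2.INTER_CUBIC))
    print(vision.get_calibration(n))
print(vision.get_calibration('wrist'),ctrl.pinch_z,get_obs())
E
```

```text
{'fx': 409.22116324767967, 'fy': 409.22116324767967, 'cx': 258.106397375599, 'cy': 190.47010134588086, 'origin': array([0.51501965, 0.00814252, 1.65445207]), 'orientation': array([-2.23773503,  2.17336276, -0.06051365])}
{'fx': 352.5780666751741, 'fy': 352.5780666751741, 'cx': 254.93830281551863, 'cy': 188.2278872700406, 'origin': array([-0.21510595,  0.7075411 ,  0.58948464]), 'orientation': array([-1.00380972,  2.11460621, -1.35135017])}
{'fx': 307.90539034781403, 'fy': 307.90539034781403, 'cx': 258.46606015807015, 'cy': 193.82314105371916, 'tool_from_camera': array([[ 1.07620563e-04, -9.53554503e-01, -3.01220513e-01,
         8.38844162e-02],
       [ 9.99999961e-01,  1.80801937e-04, -2.15071484e-04,
        -1.82474317e-04],
       [ 2.59543634e-04, -3.01220478e-01,  9.53554485e-01,
        -1.61609595e-01],
       [ 0.00000000e+00,  0.00000000e+00,  0.00000000e+00,
         1.00000000e+00]])} 0.0187 {'time': 0.1, 'q': array([ 1.11712271,  0.46934877, -0.04858168,  1.53355217,  0.02409349,
        1.14101391, -0.08229859]), 'qvel': array([ 0.00013587, -0.00125407, -0.00019408, -0.0030528 , -0.00157806,
       -0.00130257,  0.00073795]), 'tau': array([ 1.30356493e-03, -5.09170926e+01, -8.07275763e-02, -2.36829364e+01,
       -6.14354946e-02,  3.45068774e-02,  7.19833588e-05]), 'tool_pos': array([ 0.2779642 , -0.61452528,  0.22162188]), 'eef_rot': array([-3.06935141e+00, -6.61896438e-01,  6.67406556e-04]), 'wrist_force': array([-0.39622973,  0.16806744,  0.05785961]), 'moment': array([ 0.03884266, -0.0316891 ,  0.00294995]), 'grasp_force': 0.0, 'grip_width': 0.08725786340476695}
```

View pics/top0b.png

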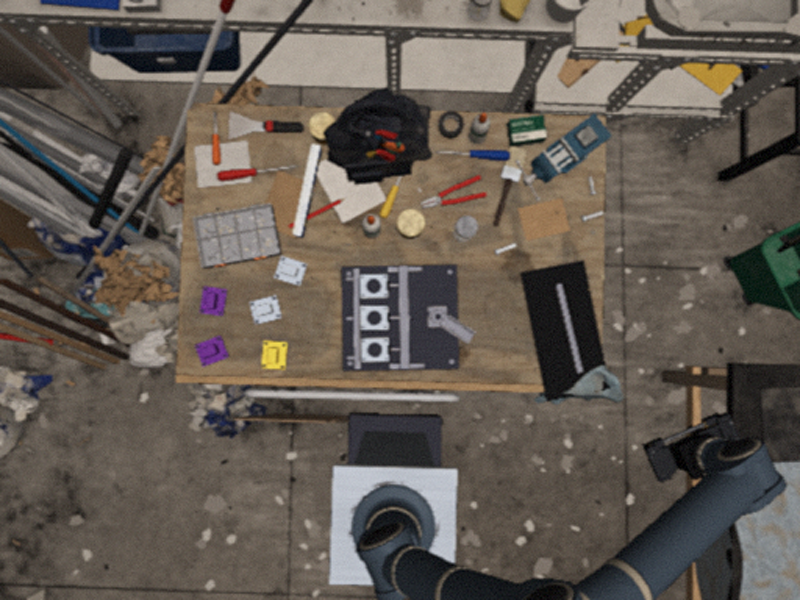

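View pics/scene0b.png

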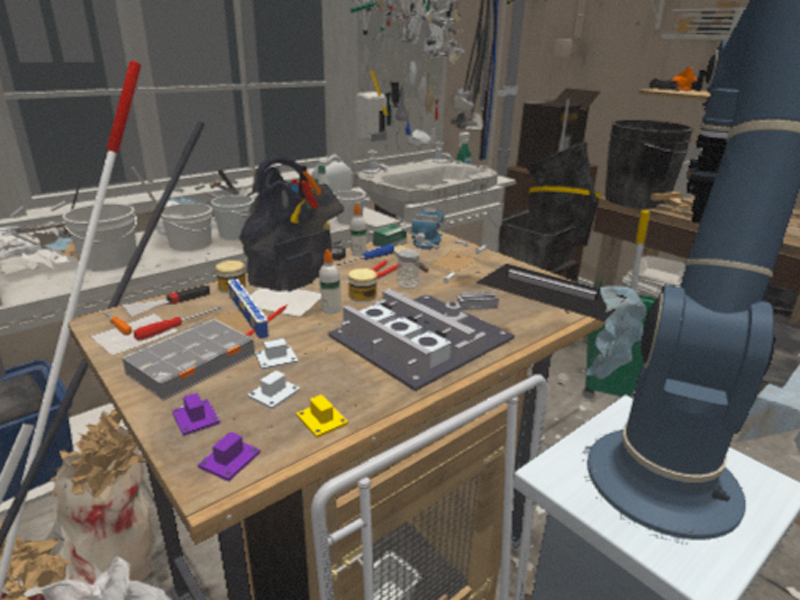

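The top view shows the jig around (400,317) with its fence at the left, and the lever pointing right-down at (455,325). The bar runs (560,285)-(578,372) on the mat. There are two silver covers, at (290,270) and (265,309). The purple and yellow ones are the look-alikes.

```bash
python3 - <<'E'
from h import *
im=cv2.imread('pics/top0.png')
a=cv2.resize(im[165:245,210:395],(800,346),interpolation=cv2.INTER_CUBIC)
b=cv2.resize(im[160:260,110:200],(500,556),interpolation=cv2.INTER_CUBIC)[:254*2]
cv2.imwrite('pics/c1.png',a)
k=.64
for nm,u,v,z in [('barA',560,285,.021),('barB',578,372,.021),('jigTL',343,267,.01),('jigTR',456,265,.01),('jigBL',342,371,.01),('jigBR',459,370,.01),('pivot',437,317,.06),('mouth',470,336,.06),('covA',290,270,.038),('covB',265,309,.038),('h0',374,350,.05),('h1',374,318,.05),('h2',374,286,.05),('glue',371,222,.15),('tin',411,222,.06),('jar',467,227,.08),('matTL',522,272,.003),('matTR',582,262,.003),('matBR',606,390,.003),('matBL',546,400,.003)]:
    print(nm,at('top','top0',u*k,v*k,z).round(4))
E
```

```text
barA [ 0.6293 -0.412   0.021 ]
barB [ 0.4081 -0.4622  0.021 ]
jigTL [0.6599 0.1467 0.01  ]
jigTR [ 0.6738 -0.1445  0.01  ]
jigBL [0.393  0.1405 0.01  ]
jigBR [ 0.404  -0.1591  0.01  ]
pivot [ 0.5375 -0.0958  0.06  ]
mouth [ 0.4925 -0.1793  0.06  ]
covA [0.6458 0.2779 0.038 ]
covB [0.5453 0.3372 0.038 ]
h0 [0.4505 0.059  0.05  ]
h1 [0.5305 0.0615 0.05  ]
h2 [0.6108 0.064  0.05  ]
glue [0.7562 0.0723 0.15  ]
tin [ 0.7738 -0.0242  0.06  ]
jar [ 0.7623 -0.1629  0.08  ]
matTL [ 0.6614 -0.3171  0.003 ]
matTR [ 0.6922 -0.4729  0.003 ]
matBR [ 0.3628 -0.5407  0.003 ]
matBL [ 0.3328 -0.386   0.003 ]
```

View pics/c1.png

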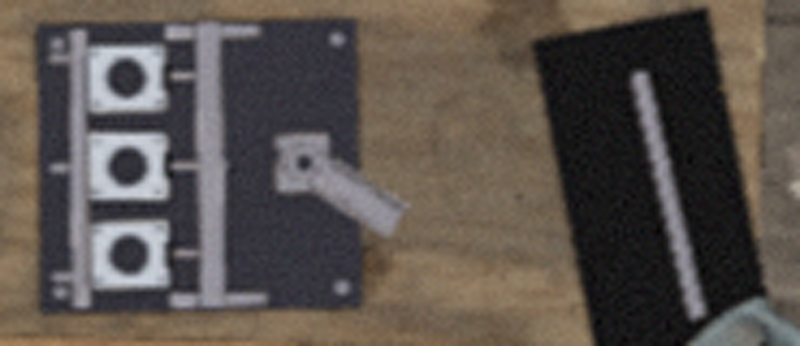

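The closer crop puts the bar's silver part at px (358,182)-(372,238), with its centre near (0.519,-0.437) and a yaw of about 12.8°. I'll go above it.

>>> jog_arm([
  [[2.5, 2, 0, -0.03], [5.5, 4.5, 0, -0.06], [8.5, 7, 0, -0.1], [11.5, 9.5, 0, -0.13], [14.5, 12, -1, -0.16], [17.5, 14.5, -2, -0.2], [20, 16.5, -3, -0.2], [20, 16.5, -3, -0.2], [20, 16.5, -3, -0.2]],
], claw=0.3)

```text
time: 1.0
tool_pos: [0.4785, -0.4492, 0.1918]
eef_rot: [-3.121, -0.355, 0.002]
wrist_force: [-0.2, -0.0, -0.5]
grip_width: 0.061
grasp_force: 0.0
```

```bash
python3 - <<'E'
from h import *
im=snap('wrist','w1'); cv2.imwrite('pics/w1b.png',cv2.resize(im,(800,600),interpolation=cv2.INTER_CUBIC))
o=get_obs();print(o['tool_pos'],o['eef_rot'],o['q'])
E
```

```text
[ 0.47737475 -0.45068379  0.19224591] [ 3.12162836e+00  3.51267642e-01 -1.96661535e-03] [ 0.74233531  0.46466675 -0.0709587   1.61190753  0.03751405  1.06701896
 -0.68594442]
```

View pics/w1b.png

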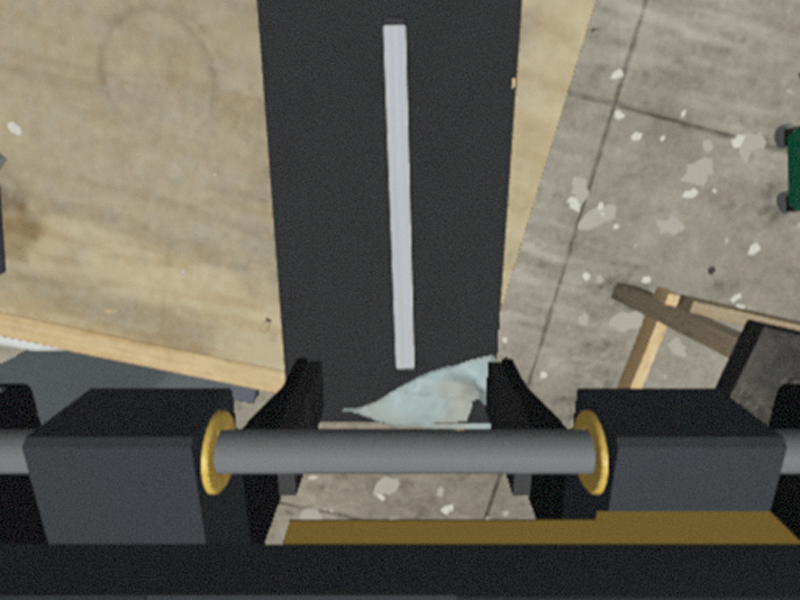

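The bar's silver part runs from (395,26) to (405,368) in this view. The table edge is at the lower left, and the bar lies wholly on the mat.

```bash
python3 - <<'E'
from h import *
k=.64
A=at('wrist','w1',395*k,26*k,.021);B=at('wrist','w1',405*k,368*k,.021);B2=at('wrist','w1',405*k,368*k,.021)
d=(A-B)[:2];print(A,B,np.hypot(*d),np.degrees(np.arctan2(d[1],d[0])),(A+B)/2)
d/=np.hypot(*d)
g=((A+B)/2)[:2]-.04*d;T=np.load('pics/w1.npy');y=T[:2,1]
print('grip',g,'move',g-T[:2,3],'tool y ang',np.degrees(np.arctan2(y[1],y[0])))
E
```

```text
[ 0.62967052 -0.40811737  0.021     ] [ 0.40725525 -0.46593395  0.021     ] 0.2298071096674713 14.571467131923962 [ 0.51846288 -0.43702566  0.021     ]
grip [ 0.4797495  -0.44708916] move [0.00129862 0.00208216] tool y ang -77.0039775571043
```

>>> jog_arm([
  [[0.2, 0.3, -3, 0.03], [0.2, 0.3, -6, 0.03], [0.2, 0.3, -9, 0.03], [0.2, 0.3, -12, 0.03], [0.2, 0.3, -14.5, 0.03], [0.2, 0.3, -16.5, 0.03], [0.2, 0.3, -17.8, 0.03], [0.2, 0.3, -18.5, 0.03], [0.2, 0.3, -18.5, 0.03]],
])

```text
time: 1.95
tool_pos: [0.4794, -0.4476, 0.0072]
eef_rot: [-3.116, -0.397, 0.001]
wrist_force: [-0.1, -0.1, -0.5]
grip_width: 0.0611
grasp_force: 0.0
```

>>> jog_arm([
  [[0, 0, 0, 0], [0, 0, 0, 0], [0, 0, 0, 0], [0, 0, 0, 0], [0, 0, 0, 0], [0, 0, 0, 0], [0, 0, 0, 0], [0, 0, 0, 0]],
], claw=1)

```text
time: 2.75
tool_pos: [0.4803, -0.447, 0.0076]
eef_rot: [3.116, 0.399, 0.0]
wrist_force: [-0.2, 0.5, 0.7]
grip_width: 0.0137
grasp_force: 30.0
```

>>> jog_arm([
  [[0, 0, 1.5, 0], [0, 0, 4, 0], [0, 0, 7, 0], [0, 1, 10, 0.03], [0, 3, 13, 0.1], [0, 5, 14.3, 0.2], [0, 7.5, 14.3, 0.32], [0.3, 10, 14.3, 0.44], [0.5, 12.5, 14.3, 0.56], [0.8, 14.5, 14.3, 0.66]],
])

```text
time: 3.75
tool_pos: [0.4878, -0.3003, 0.1513]
eef_rot: [-2.815, -1.395, 0.0]
wrist_force: [0.4, 0.9, -2.0]
grip_width: 0.0138
grasp_force: 30.0
```

>>> jog_arm([
  [[0, 1.3, 0, 0.1], [0, 1.3, 0, 0.1], [0, 1.3, 0, 0.1], [0, 1.3, 0, 0.1]],
])

```text
time: 4.15
tool_pos: [0.4879, -0.2905, 0.1508]
eef_rot: [2.747, 1.521, -0.001]
wrist_force: [-0.4, 0.1, -2.0]
grip_width: 0.0138
grasp_force: 30.0
```

```bash
python3 - <<'E'
from h import *
im=snap('wrist','w2'); cv2.imwrite('pics/w2b.png',cv2.resize(im,(800,600),interpolation=cv2.INTER_CUBIC))
o=get_obs();print(o['tool_pos'],o['q'],o['grip_width'])
E
```

```text
[ 0.48786689 -0.29043076  0.15069136] [ 0.69324865  0.38728857 -0.29457801  1.85655631  0.13946298  0.917291
 -0.22482541] 0.01370890527493866
```

View pics/w2b.png

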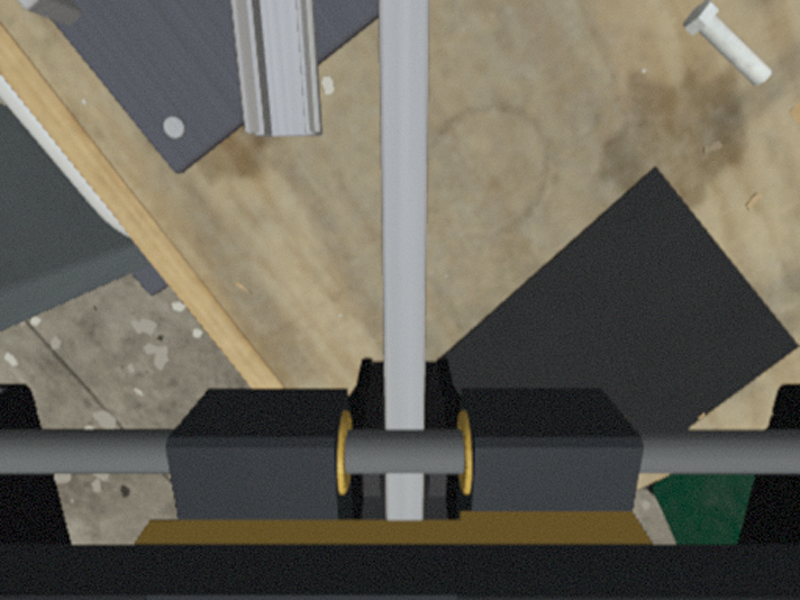

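The lever's mouth end is visible at about (246..321,134), and its lips run up to (232..308,0). The bar is slightly off parallel with it.

```bash
python3 - <<'E'
from h import *
im=cv2.imread('pics/w2.png'); cv2.imwrite('pics/w2c.png',cv2.resize(im[0:100,130:290],(800,500),interpolation=cv2.INTER_CUBIC))
E
```

```text
(no output)
```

View pics/w2c.png

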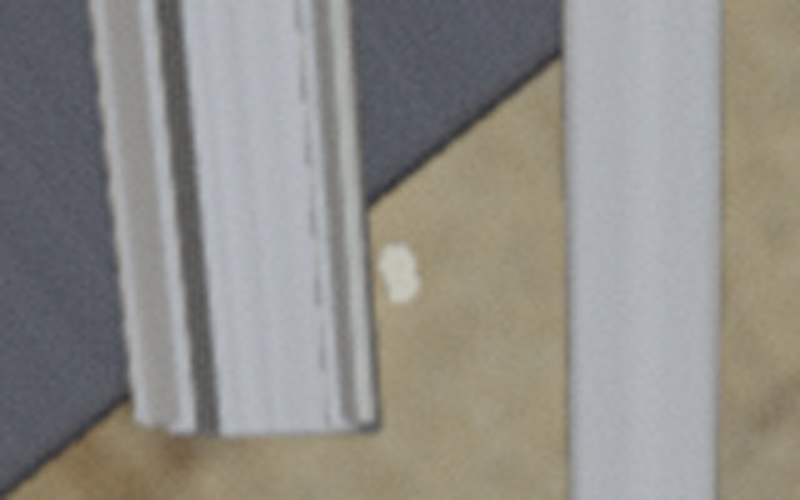

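```bash
python3 - <<'E'
from h import *
P=lambda x,y,z:at('wrist','w2',130+x/5,y/5,z)[:2]
L1,R1,L0,R0=P(135,425,.068),P(378,420,.068),P(95,0,.068),P(353,0,.068)
m=(L1+R1)/2;t=(L0+R0)/2
print('width',np.linalg.norm(L1-R1),np.linalg.norm(L0-R0),'mouth',m,'dirs',[np.degrees(np.arctan2(*(a-b)[::-1])) for a,b in((t,m),(L0,L1),(R0,R1))])
# bar: edges at z: bar top = tcp z + .014
T=np.load('pics/w2.npy');zt=T[2,3]-.0075+.021
b=[(P(569,490,zt)+P(716,490,zt))/2,(P(563,10,zt)+P(722,10,zt))/2]
print('bar',b,np.degrees(np.arctan2(*(b[1]-b[0])[::-1])),np.linalg.norm(P(569,490,zt)-P(716,490,zt)))
y=T[:2,0];print('tool',T[:3,3],np.degrees(np.arctan2(y[1],y[0])))
u=(t-m)/np.linalg.norm(t-m); n=np.array([-u[1],u[0]]); print('pivot',m+.1*u, 'floor mouth', (P(215,435,.048)),P(333,430,.048))
print('tool lat',n@(T[:2,3]-m),'bar lat',[n@(q-m) for q in b],'tool along',u@(T[:2,3]-m))
E
```

```text
width 0.036426390555200784 0.035814338428104775 mouth [ 0.48817617 -0.18163401] dirs [np.float64(58.2922561077423), np.float64(57.97863440036172), np.float64(58.60987911223628)]
bar [array([ 0.53226422, -0.22005616]), array([ 0.55274812, -0.18732361])] 57.96183980705355 0.013497282380939656
tool [ 0.48788557 -0.29050637  0.1508141 ] 57.953671109387706
pivot [ 0.54073483 -0.09656001] floor mouth [ 0.47770042 -0.17651681] [ 0.49437843 -0.18605069]
tool lat -0.05697463376232731 bar lat [np.float64(-0.057701644669877344), np.float64(-0.0579243223649839)] tool along -0.09277480642158903
```

>>> jog_arm([
  [[-2, 1.2, 0, 0.005], [-4, 2.4, -1, 0.005], [-4.9, 3.0, -3, 0.005], [-4.9, 3.0, -5, 0.005], [-4.9, 3.0, -6, 0.005], [-4.9, 3.0, -6.5, 0.005], [-4.9, 3.0, -6.5, 0.005]],
])

```text
time: 4.9
tool_pos: [0.4394, -0.2594, 0.0853]
eef_rot: [-2.742, -1.532, 0.0]
wrist_force: [0.2, 0.8, -1.9]
grip_width: 0.0138
grasp_force: 30.0
```

```bash
python3 - <<'E'
from h import *
im=snap('wrist','w3'); cv2.imwrite('pics/w3b.png',cv2.resize(im[0:230,130:390],(800,708),interpolation=cv2.INTER_CUBIC)[:600])
o=get_obs();print(o['tool_pos'],o['wrist_force'],o['grip_width'])
E
```

```text
[ 0.43982403 -0.25944375  0.08581805] [-0.41229458 -0.34813136 -1.88292612] 0.013765697171652394
```

View pics/w3b.png

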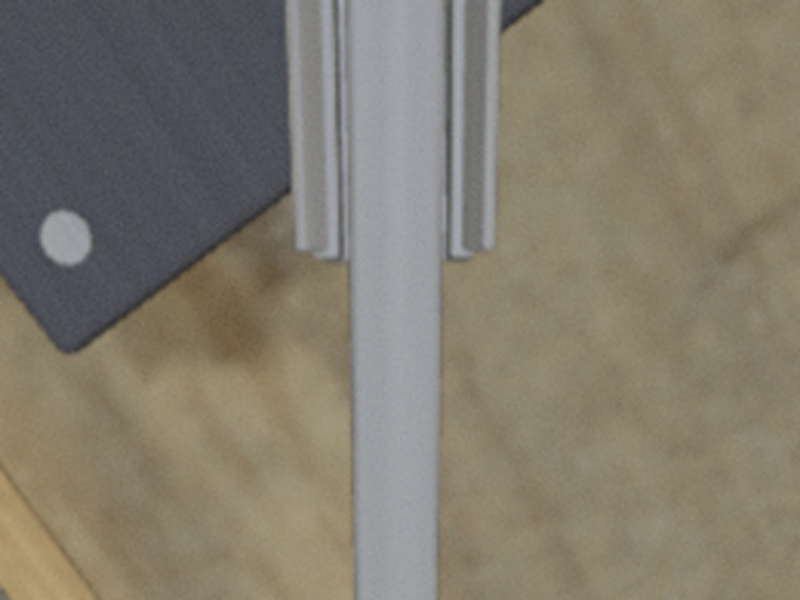

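The bar is centred over the channel (lips at 296–495, bar at 349–442), so I can lower it in.

>>> jog_arm([
  [[0, 0, -0.7, 0], [0, 0, -1.4, 0], [0, 0, -2, 0], [0, 0, -2.5, 0], [0, 0, -2.9, 0], [0, 0, -3.2, 0], [0, 0, -3.2, 0], [0, 0, -3.2, 0]],
])

```text
time: 5.75
tool_pos: [0.4394, -0.259, 0.0536]
eef_rot: [2.742, 1.533, 0.0]
wrist_force: [-0.7, 0.4, -1.9]
grip_width: 0.0134
grasp_force: 30.0
```

```bash
cat >> h.py <<'E'
def arc(p,piv,ths):
    v=np.array(p)-piv; out=[]
    for t in ths:
        c,s=np.cos(t),np.sin(t); out.append([c*v[0]-s*v[1],s*v[0]+c*v[1]]-v)
    return [[round(100*float(a),1),round(100*float(b),1),0,round(t,2)] for (a,b),t in zip(out,ths)]
E
python3 - <<'E'
from h import *
piv=np.array([.539,-.097]);p=[.4395,-.259]
r=arc(p,piv,[i*.08 for i in range(1,16)]+[1.22]);print(r[:8])
b=r[7];print([[round(x[0]-b[0],1),round(x[1]-b[1],1),0,round(x[3]-b[3],2)] for x in r[8:]])
E
```

```text
[[1.3, -0.7, 0, 0.08], [2.7, -1.4, 0, 0.16], [4.1, -1.9, 0, 0.24], [5.6, -2.3, 0, 0.32], [7.1, -2.6, 0, 0.4], [8.6, -2.8, 0, 0.48], [10.1, -2.8, 0, 0.56], [11.6, -2.7, 0, 0.64]]
[[1.6, 0.2, 0, 0.08], [3.0, 0.5, 0, 0.16], [4.5, 0.9, 0, 0.24], [5.9, 1.5, 0, 0.32], [7.3, 2.1, 0, 0.4], [8.6, 2.9, 0, 0.48], [9.8, 3.8, 0, 0.56], [10.1, 4.0, 0, 0.58]]
```

>>> jog_arm([
  [[1.3, -0.7, 0, 0.08], [2.7, -1.4, 0, 0.16], [4.1, -1.9, 0, 0.24], [5.6, -2.3, 0, 0.32], [7.1, -2.6, 0, 0.4], [8.6, -2.8, 0, 0.48], [10.1, -2.8, 0, 0.56], [11.6, -2.7, 0, 0.64]],
])

```text
time: 6.55
tool_pos: [0.5604, -0.2837, 0.055]
eef_rot: [2.11, 2.32, 0.012]
wrist_force: [8.5, 3.0, -1.4]
grip_width: 0.0788
grasp_force: 3.9
```

```bash
python3 - <<'E'
from h import *
o=get_obs();print(o['tool_pos'],o['wrist_force'],o['moment'],o['grip_width'],o['grasp_force'])
E
```

```text
[ 0.560425   -0.28373667  0.05503723] [ 8.48357171  2.96066905 -1.39059849] [ 0.32088709 -1.82490816  0.07841076] 0.0787716020972989 3.9131053467281163
```

The grip slackened, so I'll let the fingers re-close and look.

>>> jog_arm([
  [[0, 0, 0, 0], [0, 0, 0, 0], [0, 0, 0, 0]],
])

```text
time: 6.85
tool_pos: [0.562, -0.2863, 0.0557]
eef_rot: [2.111, 2.311, 0.013]
wrist_force: [10.7, -2.0, -4.0]
grip_width: 0.045
grasp_force: 4.9
```

```bash
python3 - <<'E'
from h import *
im=snap('wrist','w4'); cv2.imwrite('pics/w4b.png',cv2.resize(im,(800,600),interpolation=cv2.INTER_CUBIC))
o=get_obs();print(o['tool_pos'],o['wrist_force'],o['grip_width'],o['grasp_force'])
E
```

```text
[ 0.56197892 -0.28667069  0.05580104] [10.99183009 -2.65152048 -4.78665218] 0.03950542682385779 5.003553828428267
```

View pics/w4b.png

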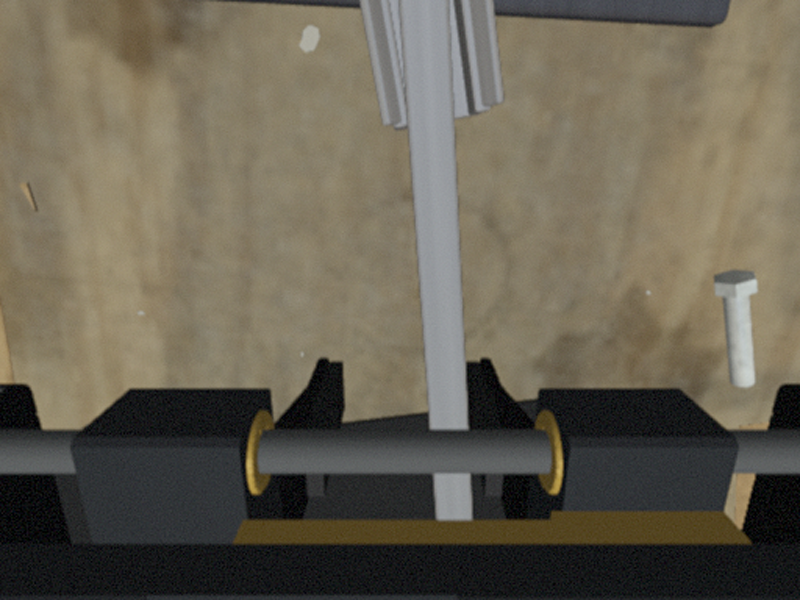

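The bar is still in the socket, leaning on the right finger because the spring has gone past the dead point. I'll keep closing.

>>> jog_arm([
  [[0, 0, 0, 0], [0, 0, 0, 0], [0, 0, 0, 0], [0, 0, 0, 0], [0, 0, 0, 0], [0, 0, 0, 0]],
])

```text
time: 7.5
tool_pos: [0.562, -0.288, 0.0559]
eef_rot: [2.111, 2.308, 0.011]
wrist_force: [11.3, -4.5, -6.2]
grip_width: 0.0135
grasp_force: 30.0
```

```bash
python3 - <<'E'
from h import *
snap('wrist','w5')
o=get_obs();print(o['tool_pos'],o['wrist_force'],o['moment'],o['grip_width'],o['grasp_force'])
E
```

```text
[ 0.56203993 -0.28800871  0.05594247] [10.88491249 -3.01543353 -5.05937125] [-0.85032784 -2.47551725 -0.06390558] 0.01402053010651928 29.968725442886353
```

>>> jog_arm([
  [[1.6, 0.2, 0, 0.08], [3.0, 0.5, 0, 0.16], [4.5, 0.9, 0, 0.24], [5.9, 1.5, 0, 0.32], [7.3, 2.1, 0, 0.4], [8.6, 2.9, 0, 0.48], [9.8, 3.8, 0, 0.56], [10.1, 4.0, 0, 0.58], [10.1, 4.0, 0, 0.58]],
])

```text
time: 8.45
tool_pos: [0.6567, -0.2455, 0.0538]
eef_rot: [1.37, 2.827, 0.002]
wrist_force: [0.7, 0.9, -0.6]
grip_width: 0.0137
grasp_force: 30.0
```

```bash
python3 - <<'E'
from h import *
im=snap('wrist','w6'); cv2.imwrite('pics/w6b.png',cv2.resize(im,(800,600),interpolation=cv2.INTER_CUBIC))
o=get_obs();print(o['tool_pos'],o['eef_rot'],o['wrist_force'],o['moment'],o['grip_width'],o['grasp_force'])
E
```

```text
[ 0.65620553 -0.24591027  0.05375124] [-1.37181293e+00 -2.82623226e+00 -1.09619774e-03] [1.38550818 0.84830159 0.37491394] [ 0.4117269  -0.18593387 -0.11106656] 0.01368579860175523 30.000578463077545
```

View pics/w6b.png

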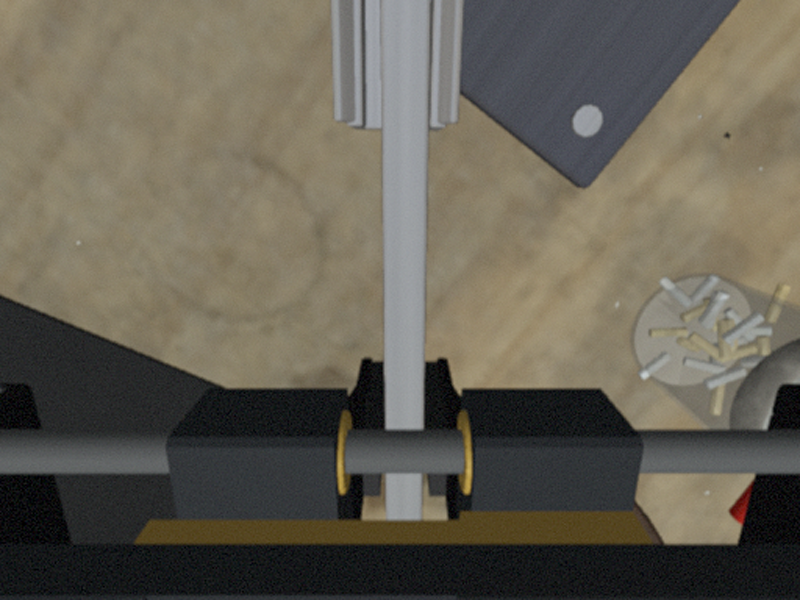

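The lever is against its open stop and the bar is aligned in the socket. Next I'll lift the bar and lay it on the mat.

>>> jog_arm([
  [[0, 0, 0.8, 0], [0, 0, 2, 0], [0, 0, 4, 0], [0, 0, 7, 0], [0, -0.5, 9.5, -0.1], [-1, -2, 10, -0.22], [-2.5, -4, 10, -0.36], [-4.5, -6, 10, -0.5], [-6.5, -8.5, 10, -0.64], [-8.5, -11, 10, -0.78]],
])

```text
time: 9.5
tool_pos: [0.57, -0.3571, 0.1548]
eef_rot: [2.347, 2.087, -0.0]
wrist_force: [-0.7, -0.7, -2.3]
grip_width: 0.0138
grasp_force: 30.0
```

>>> jog_arm([
  [[-1.5, -1.7, 0, -0.14], [-3, -3.4, 0, -0.28], [-4.5, -5, 0, -0.42], [-6, -6.5, 0, -0.56], [-7, -7.7, 0, -0.7], [-7.6, -8.7, 0, -0.84], [-7.6, -8.7, 0, -0.98], [-7.6, -8.7, 0, -1.1], [-7.6, -8.7, 0, -1.2], [-7.6, -8.7, 0, -1.22]],
])

```text
time: 10.5
tool_pos: [0.4949, -0.4431, 0.1546]
eef_rot: [3.119, 0.374, 0.0]
wrist_force: [-0.4, 0.2, -2.9]
grip_width: 0.0137
grasp_force: 30.0
```

```bash
python3 - <<'E'
from h import *
im=snap('wrist','w7'); cv2.imwrite('pics/w7b.png',cv2.resize(im,(800,600),interpolation=cv2.INTER_CUBIC))
snap('top','top1')
o=get_obs();print(o['tool_pos'],o['eef_rot'],o['q'][6],o['wrist_force'],o['grip_width'],o['grasp_force'])
E
```

```text
[ 0.49501488 -0.44295743  0.15423492] [3.11844765e+00 3.77821957e-01 3.57226860e-04] -0.7171271145761621 [ 0.51006975  0.2102716  -2.3579625 ] 0.013809623622123303 29.973360300064087
```

View pics/w7b.png

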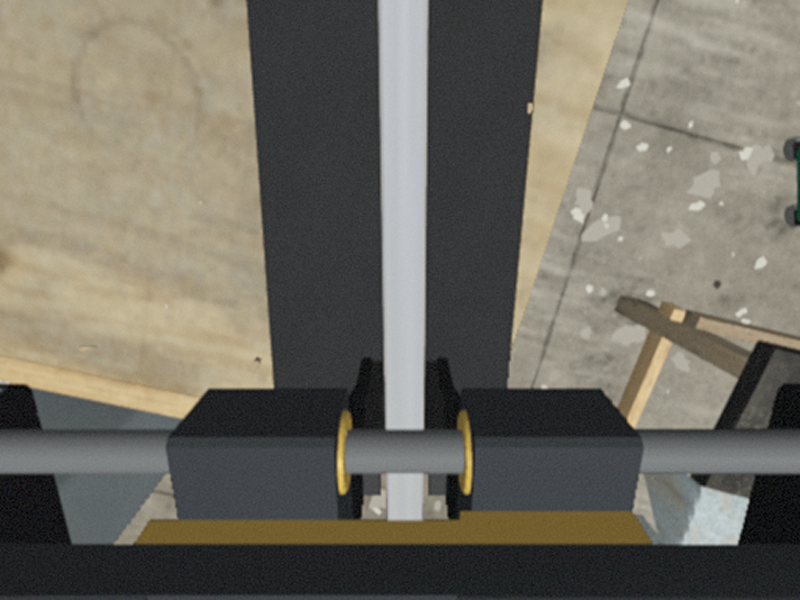

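The bar is lined up over the mat, so I'll lower and release it.

>>> jog_arm([
  [[0, 0, -3, 0], [0, 0, -6, 0], [0, 0, -9, 0], [0, 0, -11.5, 0], [0, 0, -13.2, 0], [0, 0, -14, 0], [0, 0, -14.4, 0], [0, 0, -14.5, 0], [0, 0, -14.5, 0]],
])

```text
time: 11.5
tool_pos: [0.496, -0.4435, 0.0098]
eef_rot: [3.118, 0.376, 0.003]
wrist_force: [0.7, 1.0, -1.5]
grip_width: 0.0136
grasp_force: 30.0
```

>>> jog_arm([
  [[0, 0, 0, 0], [0, 0, 0, 0], [0, 0, 0, 0], [0, 0, 0.5, 0], [0, 0, 2, 0], [0, 0, 5, 0], [0, 0, 9, 0], [0, 0, 13, 0], [0, 0, 17, 0], [0, 0, 21, 0]],
], claw=0.3)

```text
time: 12.5
tool_pos: [0.4952, -0.443, 0.2219]
eef_rot: [3.118, 0.376, 0.002]
wrist_force: [0.3, -0.1, -0.2]
grip_width: 0.0607
grasp_force: 0.0
```

```bash
python3 - <<'E'
from h import *
im=snap('top','top2')
a=cv2.resize(im[165:245,210:395],(740,320),interpolation=cv2.INTER_CUBIC)
b=cv2.resize(im[160:245,110:210],(329,280),interpolation=cv2.INTER_CUBIC)
c=np.zeros((600,740,3),np.uint8);c[:320]=a;c[320:,:329]=b
cv2.imwrite('pics/top2b.png',c)
o=get_obs();print(o['tool_pos'],o['wrist_force'],o['grip_width'])
E
```

```text
[ 0.49837246 -0.4453401   0.23004432] [ 1.48621205 -1.72128032  4.31795073] 0.06056728527383362
```

View pics/top2b.png

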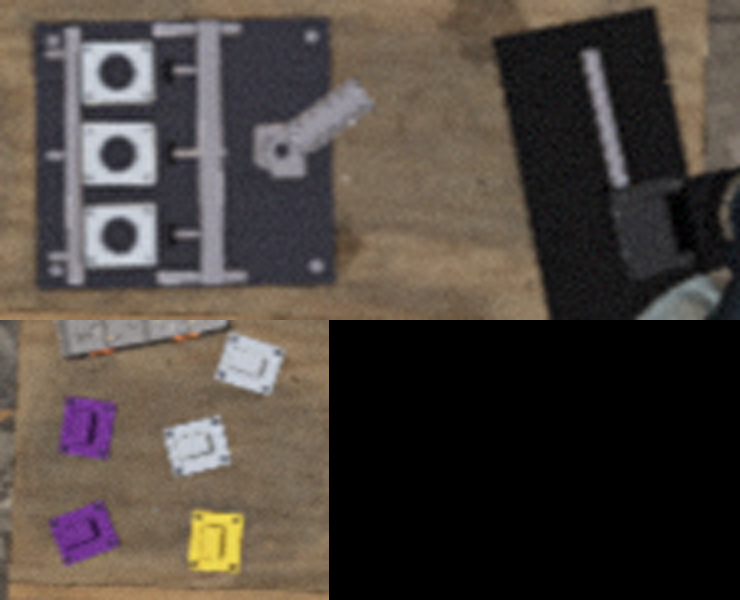

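The lever is open, the jaw is drawn back and the bar is on the mat. Now I'll locate the covers with code, starting from the top picture.

```bash
cat >> h.py <<'E'
def cover(n,f,near=None,z=.008):
    """plate rectangles (white) -> centre, angle of the 60 mm side, sides"""
    im=cv2.imread('pics/'+f+'.png'); hsv=cv2.cvtColor(im,cv2.COLOR_BGR2HSV)
    m=((hsv[...,1]<45)&(hsv[...,2]>150)).astype(np.uint8)
    m=cv2.morphologyEx(m,cv2.MORPH_CLOSE,np.ones((3,3)))
    out=[]
    for c in cv2.findContours(m,cv2.RETR_EXTERNAL,cv2.CHAIN_APPROX_NONE)[0]:
        if len(c)<20: continue
        P=np.array([at(n,f,u,v,z)[:2] for u,v in c[:,0]],np.float32)
        if near is not None and np.hypot(*(P.mean(0)-near))>.06: continue
        (cx,cy),(w,h),a=cv2.minAreaRect(P*1000)
        if w<h: w,h,a=w,h,a
        else: w,h,a=h,w,a-90
        out.append((round(cx,1),round(cy,1),round(w,1),round(h,1),round((a+90)%180-90,1)))
    return out
E
python3 - <<'E'
from h import *
for f in('top0','top2'):
    for p in((.64,.275),(.54,.335)): print(f,p,cover('top',f,np.array(p)))
o=get_obs();print(o['tool_pos'],o['eef_rot'])
E
```

```text
Traceback (most recent call last):
  File "h.py", line 30, in cover
    P=np.array([at(n,f,u,v,z)[:2] for u,v in c[:,0]],np.float32)
                ~~^^^^^^^^^^^
  File "h.py", line 16, in at
    p,d=ray(n,np.load('pics/'+f+'.npy'),u,v); return p+d*(z-p[2])/d[2]
        ~~~^^^^^^^^^^^^^^^^^^^^^^^^^^^^^^^^^
  File "h.py", line 9, in ray
    c=vision.get_calibration(n)
ValueError: time passes only in moves, steps and waits
```

```bash
sed -i 's/^def ray/import functools\ncal=functools.lru_cache(vision.get_calibration)\ndef ray/; s/c=vision.get_calibration(n)/c=cal(n)/' h.py
python3 - <<'E'
from h import *
for f in('top0','top2'):
    for p in((.64,.275),(.54,.335)): print(f,p,cover('top',f,np.array(p)))
o=get_obs();print(o['tool_pos'],o['eef_rot'])
E
```

```text
top0 (0.64, 0.275) [(648.8, 283.4, 61.0, 71.1, -15.0)]
top0 (0.54, 0.335) [(545.4, 343.8, 58.5, 71.9, 15.8)]
top2 (0.64, 0.275) [(648.8, 283.6, 59.9, 71.6, -16.8)]
top2 (0.54, 0.335) [(545.4, 343.8, 58.5, 71.9, 15.8)]
[ 0.49837246 -0.4453401   0.23004432] [3.10847799 0.37410524 0.01654707]
```

>>> jog_arm([
  [[0.5, 2, 0, 0], [1, 6, 0, 0.08], [2, 10.5, 0, 0.18], [3, 15, 0, 0.28], [4, 19.5, 0, 0.38], [5, 24, 0, 0.48], [6, 28.5, 0, 0.58], [7, 33, 0, 0.68], [8, 37.5, 0, 0.78], [9, 42, 0, 0.88]],
])

```text
time: 13.55
tool_pos: [0.5855, -0.0214, 0.2199]
eef_rot: [2.657, 1.673, 0.002]
wrist_force: [0.5, -0.9, 0.6]
grip_width: 0.0609
grasp_force: 0.0
```

>>> jog_arm([
  [[1, 4.5, 0, 0.06], [2, 9, 0, 0.12], [3, 13.5, 0, 0.17], [3.8, 18, 0, 0.17], [4.1, 21, 0, 0.17], [4.1, 22.5, 0, 0.17], [4.1, 22.5, 0, 0.17], [4.1, 22.5, 0, 0.17], [4.1, 22.5, 0, 0.17]],
])

```text
time: 14.45
tool_pos: [0.6268, 0.1989, 0.2187]
eef_rot: [2.513, 1.883, -0.001]
wrist_force: [1.0, 0.1, -0.4]
grip_width: 0.0611
grasp_force: 0.0
```

```bash
python3 - <<'E'
from h import *
snap('wrist','a1')
o=get_obs();print(o['tool_pos'],o['eef_rot'],o['q'])
T=np.load('pics/a1.npy');print(np.degrees(np.arctan2(T[1,1],T[0,1])),cover('wrist','a1',np.array([.645,.28])))
E
```

```text
[0.62676805 0.19907873 0.21866305] [ 2.51280657e+00  1.88305871e+00 -1.10218302e-03] [-0.02272927  0.49236219 -0.50415725  1.56088772  0.25413942  1.15426545
 -0.86465541]
-16.30993579942739 [(647.3, 284.0, 60.1, 69.9, -16.2)]
```

>>> jog_arm([
  [[0.7, 3, -2, 0], [1.4, 6, -5, 0], [2.05, 8.5, -8, 0], [2.05, 8.5, -11.5, 0], [2.05, 8.5, -15, 0], [2.05, 8.5, -17.5, 0], [2.05, 8.5, -19.3, 0], [2.05, 8.5, -20.3, 0], [2.05, 8.5, -20.7, 0], [2.05, 8.5, -20.7, 0]],
], claw=0.5)

```text
time: 15.5
tool_pos: [0.6473, 0.2869, 0.0121]
eef_rot: [2.511, 1.888, 0.002]
wrist_force: [0.4, -0.6, -0.2]
grip_width: 0.0437
grasp_force: 0.0
```

>>> jog_arm([
  [[0, 0, 0, 0], [0, 0, 0, 0], [0, 0, 0, 0], [0, 0, 0, 0], [0, 0, 0, 0]],
], claw=1)

```text
time: 16.0
tool_pos: [0.6472, 0.2872, 0.0124]
eef_rot: [2.51, 1.888, 0.002]
wrist_force: [-0.4, -0.1, 3.8]
grip_width: 0.0239
grasp_force: 30.0
```

>>> jog_arm([
  [[0, 0, 1.5, 0], [0, 0, 4, 0], [0, 0, 7.5, 0], [0, -1, 11, 0], [-1, -4, 14, 0.04], [-2.5, -8, 15.8, 0.08], [-4, -12, 15.8, 0.13], [-5.5, -16, 15.8, 0.18], [-7, -20, 15.8, 0.23], [-8.5, -24, 15.8, 0.28]],
])

```text
time: 17.0
tool_pos: [0.5606, 0.0454, 0.1701]
eef_rot: [2.22, 2.223, -0.0]
wrist_force: [0.7, 0.1, -1.1]
grip_width: 0.0237
grasp_force: 30.0
```

>>> jog_arm([
  [[-1.3, -3, 0, 0.04], [-2.5, -5.5, 0, 0.04], [-3.2, -7.1, 0, 0.04], [-3.2, -7.1, 0, 0.04], [-3.2, -7.1, 0, 0.04], [-3.2, -7.1, 0, 0.04]],
])

```text
time: 17.6
tool_pos: [0.5303, -0.0224, 0.17]
eef_rot: [2.175, 2.267, 0.002]
wrist_force: [0.5, 0.0, -1.2]
grip_width: 0.0242
grasp_force: 30.0
```

```bash
python3 - <<'E'
from h import *
snap('wrist','s1')
o=get_obs();print(o['tool_pos'],o['grip_width'],o['wrist_force'])
T=np.load('pics/s1.npy');print(np.degrees(np.arctan2(T[1,1],T[0,1])))
print('wrist',cover('wrist','s1',None,.05))
for p in((.45,.06),(.53,.06),(.61,.06)):print(cover('top','top2',np.array(p),.05))
print('held',cover('wrist','s1',None,T[2,3]-.003))
E
```

```text
[ 0.53022586 -0.02235907  0.16988475] 0.023839271417565366 [ 0.44386981  0.4090974  -1.8656587 ]
2.3557213919522257
wrist [(773.7, -195.3, 7.0, 10.8, -87.7), (775.6, -176.6, 7.1, 13.9, -1.2), (754.0, -159.8, 3.3, 13.5, -26.0), (538.6, -155.2, 9.0, 48.7, -87.7), (533.9, -95.6, 39.1, 46.7, -87.7), (346.3, -77.1, 6.7, 9.4, -61.1), (333.3, -69.5, 6.7, 8.2, 53.2), (537.0, -56.6, 72.4, 268.2, -87.6), (534.5, -4.5, 3.7, 22.1, 2.7), (453.1, -8.4, 3.8, 23.1, 3.5), (616.1, -0.7, 3.8, 23.0, 2.4), (415.0, 0.7, 9.6, 38.5, 2.4), (652.8, 11.5, 9.5, 38.5, 2.8), (531.4, 63.2, 58.6, 67.9, 2.4), (452.1, 60.0, 58.7, 67.9, 2.4), (610.6, 67.3, 58.6, 67.9, 2.5), (691.2, 126.3, 2.9, 7.5, -7.5), (529.2, 116.9, 28.3, 259.6, -87.3), (343.1, 123.1, 4.8, 7.9, -51.1), (371.3, 15.4, 15.6, 227.3, -0.0), (323.2, 125.0, 3.5, 5.1, -87.6)]
[]
[(530.9, 68.8, 82.2, 246.6, -88.2)]
[]
held [(671.4, -88.8, 4.1, 6.3, -87.7), (672.5, -77.9, 4.1, 8.1, -1.2), (659.9, -68.1, 1.9, 7.9, -26.0), (534.0, -65.4, 5.3, 28.5, -87.7), (531.2, -30.6, 22.8, 27.3, -87.7), (421.5, -19.7, 3.9, 5.5, -61.1), (413.9, -15.3, 3.9, 4.8, 53.2), (533.0, -7.8, 42.3, 156.8, -87.6), (531.5, 22.7, 2.2, 12.9, 2.7), (483.9, 20.4, 2.2, 13.5, 3.5), (579.2, 24.9, 2.2, 13.4, 2.4), (461.7, 25.8, 5.6, 22.5, 2.4), (600.7, 32.0, 5.6, 22.5, 2.8), (529.7, 62.3, 34.3, 39.7, 2.4), (483.4, 60.4, 34.3, 39.7, 2.4), (576.0, 64.7, 34.2, 39.7, 2.5), (623.1, 99.2, 1.7, 4.4, -7.5), (528.4, 93.7, 16.5, 151.8, -87.3), (419.6, 97.3, 2.8, 4.6, -51.1), (436.1, 34.3, 9.1, 132.9, -0.0), (408.0, 98.4, 2.1, 3.0, -87.6)]
```

>>> jog_arm([
  [[0.1, 3, 0, 0], [0.1, 6, 0, 0], [0.1, 8, 0, 0], [0.1, 8.8, -1, 0], [0.1, 8.8, -3.5, 0], [0.1, 8.8, -6, 0], [0.1, 8.8, -8, 0], [0.1, 8.8, -9, 0], [0.1, 8.8, -9.2, 0], [0.1, 8.8, -9.2, 0]],
])

```text
time: 18.65
tool_pos: [0.531, 0.0641, 0.0776]
eef_rot: [2.178, 2.264, 0.0]
wrist_force: [0.0, 0.2, -2.0]
grip_width: 0.0238
grasp_force: 30.0
```

```bash
python3 - <<'E'
from h import *
o=get_obs();print(o['tool_pos'],o['grip_width'],o['wrist_force'])
E
```

```text
[0.53104648 0.0640736  0.07761338] 0.02382004301941337 [ 0.012809    0.21192075 -2.0022441 ]
```

>>> jog_arm([
  [[0, 0.1, -0.4, 0], [0, 0.1, -0.8, 0], [0, 0.1, -1.1, 0], [0, 0.1, -1.3, 0], [0, 0.1, -1.45, 0], [0, 0.1, -1.55, 0], [0, 0.1, -1.55, 0]],
])

```text
time: 19.35
tool_pos: [0.5308, 0.065, 0.0623]
eef_rot: [2.177, 2.264, -0.0]
wrist_force: [-2.0, -0.2, 1.7]
grip_width: 0.0238
grasp_force: 30.0
```

```bash
python3 - <<'E'
from h import *
o=get_obs();print(o['tool_pos'],o['grip_width'],o['wrist_force'],o['moment'])
E
```

```text
[0.53076633 0.06499697 0.06234394] 0.023812385435360486 [-1.99112872 -0.22830537  1.68517207] [-0.08870643  0.13001205  0.04198054]
```

>>> jog_arm([
  [[0, 0, 0, 0], [0, 0, 0, 0], [0, 0, 0, 0], [0, 0, 1, 0], [0, 0, 3, 0], [0, -1, 6, 0], [0, -4, 9, 0], [0, -7, 10.8, 0], [0, -8.7, 10.8, 0], [0, -8.7, 10.8, 0]],
], claw=0.5)

```text
time: 20.35
tool_pos: [0.5312, -0.0252, 0.1712]
eef_rot: [2.182, 2.257, 0.0]
wrist_force: [-0.1, 0.8, -0.6]
grip_width: 0.0438
grasp_force: 0.0
```

>>> jog_arm([
  [[0, 0, 0, 0], [0, 0, 0, 0]],
])

```text
time: 20.55
tool_pos: [0.5304, -0.0202, 0.1699]
eef_rot: [-2.174, -2.266, -0.001]
wrist_force: [-0.2, -0.6, 0.2]
grip_width: 0.0433
grasp_force: 0.0
```

```bash
python3 - <<'E'
from h import *
snap('wrist','s2')
o=get_obs();print(o['tool_pos'],o['q'])
print('z58',cover('wrist','s2',np.array([.531,.063]),.058),'z50',cover('wrist','s2',np.array([.452,.06]),.05),cover('wrist','s2',np.array([.611,.067]),.05))
E
```

```text
[ 0.53045314 -0.02020913  0.169837  ] [ 0.43936334  0.35163858 -0.59395193  1.90713068  0.23748297  0.95327017
 -0.2232425 ]
z58 [(531.3, 62.0, 59.3, 69.7, 2.4), (528.7, 115.1, 27.3, 253.1, -87.4)] z50 [(452.1, 59.6, 58.6, 68.4, 2.7)] [(610.6, 67.0, 58.6, 68.1, 2.4)]
```

The first cover is seated within about 1 mm. On to the second.

>>> jog_arm([
  [[0.2, 2, 2, 0.02], [0.6, 6, 4, 0.06], [1.2, 10.5, 5, 0.1], [1.8, 15, 5, 0.14], [2.4, 19.5, 5, 0.18], [3, 24, 5, 0.22], [3.6, 27, 5, 0.235], [3.6, 28.3, 5, 0.235], [3.6, 28.3, 5, 0.235], [3.6, 28.3, 5, 0.235]],
])

```text
time: 21.6
tool_pos: [0.5665, 0.2598, 0.2196]
eef_rot: [1.898, 2.503, -0.003]
wrist_force: [1.6, -0.6, -0.3]
grip_width: 0.0435
grasp_force: 0.0
```

```bash
python3 - <<'E'
from h import *
snap('wrist','b1')
o=get_obs();print(o['tool_pos'],o['q'])
T=np.load('pics/b1.npy');print(np.degrees(np.arctan2(T[1,1],T[0,1])),cover('wrist','b1',np.array([.545,.344])))
E
```

```text
[0.5668677  0.25897209 0.21965545] [-8.37024051e-04  4.75708900e-01 -6.93116070e-01  1.63672563e+00
  3.27788713e-01  1.14988329e+00 -5.03374006e-01]
15.669414743799758 [(544.4, 344.9, 59.4, 69.1, 16.0)]
```

>>> jog_arm([
  [[-0.7, 3, -2, 0], [-1.5, 6, -5, 0], [-2.2, 8.3, -8, 0], [-2.2, 8.3, -11.5, 0], [-2.2, 8.3, -15, 0], [-2.2, 8.3, -17.5, 0], [-2.2, 8.3, -19.3, 0], [-2.2, 8.3, -20.3, 0], [-2.2, 8.3, -20.7, 0], [-2.2, 8.3, -20.7, 0]],
])

```text
time: 22.65
tool_pos: [0.5452, 0.3439, 0.0135]
eef_rot: [1.898, 2.503, 0.001]
wrist_force: [1.1, 0.0, -0.4]
grip_width: 0.0437
grasp_force: 0.0
```

>>> jog_arm([
  [[0, 0, 0, 0], [0, 0, 0, 0], [0, 0, 0, 0], [0, 0, 0, 0], [0, 0, 0, 0]],
], claw=1)

```text
time: 23.15
tool_pos: [0.5449, 0.3443, 0.0138]
eef_rot: [1.897, 2.504, 0.001]
wrist_force: [-0.0, -0.8, 3.8]
grip_width: 0.0239
grasp_force: 30.0
```

>>> jog_arm([
  [[0, 0, 1.5, 0], [0, 0, 4, 0], [0, 0, 7.5, 0], [0, -1, 11, 0], [-1, -4, 13, -0.04], [-2.5, -8, 13, -0.08], [-4, -12, 13, -0.13], [-5.5, -16, 13, -0.18], [-7, -20, 13, -0.22], [-8.5, -24, 13, -0.235]],
])

```text
time: 24.15
tool_pos: [0.4588, 0.1025, 0.1436]
eef_rot: [2.178, 2.263, 0.0]
wrist_force: [0.8, -1.2, -2.1]
grip_width: 0.0238
grasp_force: 30.0
```

>>> jog_arm([
  [[-0.8, -3, 0, 0], [-0.8, -4.6, 0, 0], [-0.8, -4.6, -1.5, 0], [-0.8, -4.6, -3.5, 0], [-0.8, -4.6, -5.5, 0], [-0.8, -4.6, -6.3, 0], [-0.8, -4.6, -6.5, 0], [-0.8, -4.6, -6.5, 0]],
])

```text
time: 24.95
tool_pos: [0.452, 0.0583, 0.0786]
eef_rot: [2.177, 2.265, 0.001]
wrist_force: [-0.3, -0.6, -1.0]
grip_width: 0.0236
grasp_force: 30.0
```

```bash
python3 - <<'E'
from h import *
o=get_obs();print(o['tool_pos'],o['grip_width'],o['wrist_force'],o['q'])
T=R.from_rotvec(o['eef_rot']).as_matrix();print(np.degrees(np.arctan2(T[1,1],T[0,1])))
E
```

```text
[0.45203708 0.05826711 0.07855251] 0.023551395303639294 [-0.34214153 -0.55813822 -0.96277422] [ 0.28434547  0.3781356  -0.60429184  2.15019147  0.33084361  0.70208498
 -0.50302654]
2.2598779856965514
```

>>> jog_arm([
  [[0, 0, -0.4, 0], [0, 0, -0.8, 0], [0, 0, -1.1, 0], [0, 0, -1.3, 0], [0, 0, -1.42, 0], [0, 0, -1.5, 0], [0, 0, -1.5, 0]],
])

```text
time: 25.65
tool_pos: [0.4516, 0.058, 0.0637]
eef_rot: [2.177, 2.264, -0.001]
wrist_force: [-3.1, -0.4, 6.6]
grip_width: 0.0234
grasp_force: 30.0
```

>>> jog_arm([
  [[0, 0, 0, 0], [0, 0, 0, 0], [0, 0, 0, 0], [0, 0, 1, 0], [0, 0, 3, 0], [1, -1, 6, 0], [3, -4, 9, 0], [5, -7, 10.5, 0], [6, -8, 10.5, 0], [6, -8, 10.5, 0]],
], claw=0.5)

```text
time: 26.65
tool_pos: [0.5126, -0.0236, 0.1682]
eef_rot: [2.182, 2.26, 0.001]
wrist_force: [-0.8, -0.8, 0.2]
grip_width: 0.0436
grasp_force: 0.0
```

>>> jog_arm([
  [[0, 0, 0, 0], [0, 0, 0, 0]],
])

```text
time: 26.85
tool_pos: [0.5101, -0.0202, 0.1672]
eef_rot: [-2.173, -2.266, 0.002]
wrist_force: [0.3, -0.0, 0.6]
grip_width: 0.0439
grasp_force: 0.0
```

```bash
python3 - <<'E'
from h import *
im=snap('wrist','s3'); cv2.imwrite('pics/s3b.png',cv2.resize(im,(640,480)))
o=get_obs();print(o['tool_pos'],o['q'])
print('z58',cover('wrist','s3',np.array([.531,.063]),.058),cover('wrist','s3',np.array([.452,.06]),.058),'z50',cover('wrist','s3',np.array([.611,.067]),.05))
im=snap('top','top3')
# bar segmentation on mat region
hsv=cv2.cvtColor(im,cv2.COLOR_BGR2HSV);m=((hsv[...,2]>110)).astype(np.uint8);m[:, :338]=0;m[:,385:]=0;m[:172]=0;m[248:]=0
for c in cv2.findContours(m,cv2.RETR_EXTERNAL,cv2.CHAIN_APPROX_NONE)[0]:
    if len(c)>30:
        P=np.array([at('top','top3',u,v,.021)[:2] for u,v in c[:,0]],np.float32)*1000; print(cv2.minAreaRect(P))
E
```

```text
[ 0.51036054 -0.02030823  0.16729204] [ 0.46875032  0.32723402 -0.61987995  1.95129337  0.23299644  0.93591968
 -0.22384351]
z58 [(531.5, 62.0, 58.6, 69.2, 2.3), (529.1, 115.0, 27.3, 252.7, -87.2)] [(452.4, 58.7, 59.4, 69.1, 2.4)] z50 [(610.3, 67.1, 58.5, 67.5, 2.4)]
((397.2498779296875, -486.76708984375), (47.677005767822266, 64.59737396240234), 1.5868141651153564)
((435.2853088378906, -351.4502258300781), (131.21302795410156, 35.94151306152344), 1.5868490934371948)
((537.4786987304688, -433.6899719238281), (227.20358276367188, 14.399656295776367), 13.644523620605469)
((587.7060546875, -499.6383361816406), (172.55221557617188, 32.27159881591797), 0.9050151109695435)
```

Both covers are seated. Back to the bar.

>>> jog_arm([
  [[0, -2, 1, -0.1], [0, -5.5, 2, -0.24], [0, -10, 3, -0.38], [0, -14.5, 3, -0.52], [0, -19, 3, -0.66], [0, -23.5, 3, -0.8], [0, -28, 3, -0.94], [0, -32, 3, -1.08], [-0.5, -36, 3, -1.22], [-1, -39, 3, -1.34]],
], claw=0.3)

```text
time: 27.95
tool_pos: [0.5011, -0.4137, 0.1974]
eef_rot: [-3.114, -0.414, 0.001]
wrist_force: [0.6, -0.5, -0.5]
grip_width: 0.0608
grasp_force: 0.0
```

>>> jog_arm([
  [[-0.2, -2, 0, -0.04], [-0.2, -3.1, 0, -0.04], [-0.2, -3.1, 0, -0.04], [-0.2, -3.1, 0, -0.04]],
])

```text
time: 28.35
tool_pos: [0.5007, -0.4409, 0.1979]
eef_rot: [-3.119, -0.366, -0.001]
wrist_force: [-0.9, -0.5, 0.5]
grip_width: 0.061
grasp_force: 0.0
```

```bash
cat >> h.py <<'E'
def bar(f,z=.021):
    im=cv2.imread('pics/'+f+'.png');hsv=cv2.cvtColor(im,cv2.COLOR_BGR2HSV);m=((hsv[...,2]>130)&(hsv[...,1]<40)).astype(np.uint8);m[235:]=0
    for c in cv2.findContours(m,cv2.RETR_EXTERNAL,cv2.CHAIN_APPROX_NONE)[0]:
        (a,b),(w,h),t=cv2.minAreaRect(c)
        if max(w,h)>120 and min(w,h)<30:
            P=np.array([at('wrist',f,u,v,z)[:2] for u,v in c[:,0]],np.float32)*1000; print('bar',cv2.minAreaRect(P),(a,b),(w,h))
E
python3 - <<'E'
from h import *
bar('w1'); snap('wrist','w8'); bar('w8')
o=get_obs();print(o['tool_pos'],o['q'])
T=np.load('pics/w8.npy');print(np.degrees(np.arctan2(T[1,0],T[0,0])))
E
```

```text
bar ((519.5420532226562, -436.125), (228.73898315429688, 13.738926887512207), 14.694110870361328) (254.7764892578125, 125.00587463378906) (218.39805603027344, 14.126687049865723)
bar ((538.939453125, -432.4664306640625), (225.6492156982422, 13.77532958984375), 13.941415786743164) (259.3289794921875, 129.0015106201172) (210.10597229003906, 13.18370532989502)
[ 0.50080966 -0.44066157  0.1980652 ] [ 0.78685473  0.48315132 -0.18302991  1.57342308  0.09366508  1.09420654
 -0.75594263]
13.370840607059725
```

>>> jog_arm([
  [[-0.1, -0.2, -3, 0.01], [-0.1, -0.2, -6, 0.01], [-0.1, -0.2, -9, 0.01], [-0.1, -0.2, -12, 0.01], [-0.1, -0.2, -15, 0.01], [-0.1, -0.2, -17, 0.01], [-0.1, -0.2, -18.3, 0.01], [-0.1, -0.2, -19, 0.01], [-0.1, -0.2, -19, 0.01]],
])

```text
time: 29.3
tool_pos: [0.499, -0.4442, 0.0078]
eef_rot: [-3.118, -0.377, 0.0]
wrist_force: [0.4, -0.8, 0.5]
grip_width: 0.0607
grasp_force: 0.0
```

>>> jog_arm([
  [[0, 0, 0, 0], [0, 0, 0, 0], [0, 0, 0, 0], [0, 0, 0, 0], [0, 0, 0, 0], [0, 0, 0, 0], [0, 0, 0, 0], [0, 0, 0, 0]],
], claw=1)

```text
time: 30.1
tool_pos: [0.4986, -0.4445, 0.0081]
eef_rot: [-3.118, -0.376, 0.001]
wrist_force: [-0.9, 2.1, 1.4]
grip_width: 0.0135
grasp_force: 30.0
```

>>> jog_arm([
  [[0, 0, 1.5, 0], [0, 0, 4, 0], [0, 0, 8, 0], [0, 0, 12, 0.08], [0, 0, 14.7, 0.2], [0, 0, 14.7, 0.34], [0.5, 0.5, 14.7, 0.48], [1.5, 1.5, 14.7, 0.62], [3, 3, 14.7, 0.76], [4.5, 5, 14.7, 0.9]],
])

```text
time: 31.1
tool_pos: [0.5433, -0.3961, 0.1556]
eef_rot: [2.641, 1.699, -0.001]
wrist_force: [0.1, -1.0, -2.3]
grip_width: 0.0138
grasp_force: 30.0
```

>>> jog_arm([
  [[1.5, 2, 0, 0.14], [3, 4, 0, 0.28], [4.5, 6, 0, 0.42], [6, 8, 0, 0.56], [7.5, 10, 0, 0.7], [9, 12, 0, 0.84], [10.5, 13.5, 0, 0.96], [11.2, 14.8, 0, 1.06], [11.2, 14.8, 0, 1.085], [11.2, 14.8, 0, 1.085]],
])

```text
time: 32.1
tool_pos: [0.6553, -0.2479, 0.1552]
eef_rot: [1.392, 2.816, -0.002]
wrist_force: [0.7, -1.5, -3.7]
grip_width: 0.0139
grasp_force: 30.0
```

>>> jog_arm([
  [[0, 0, -2.5, 0], [0, 0, -5, 0], [0, 0, -6.5, 0], [0, 0, -6.8, 0], [0, 0, -6.8, 0], [0, 0, -6.8, 0]],
])

```text
time: 32.7
tool_pos: [0.6566, -0.2474, 0.0885]
eef_rot: [1.39, 2.815, 0.001]
wrist_force: [0.4, 1.0, -2.3]
grip_width: 0.0139
grasp_force: 30.0
```

```bash
python3 - <<'E'
from h import *
im=snap('wrist','w9'); cv2.imwrite('pics/w9b.png',cv2.resize(im[0:180,130:390],(800,554),interpolation=cv2.INTER_CUBIC))
o=get_obs();print(o['tool_pos'],o['wrist_force'],o['grip_width'])
T=np.load('pics/w9.npy');print(np.degrees(np.arctan2(T[1,0],T[0,0])))
E
```

```text
[ 0.65670713 -0.24725842  0.08863317] [ 0.23569511 -0.79246592 -1.73052752] 0.013319147817224097
127.42820894243351
```

View pics/w9b.png

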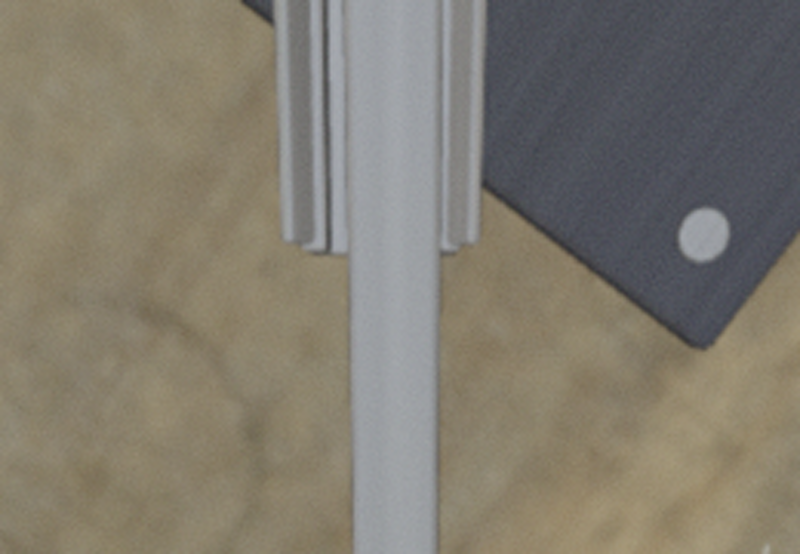

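The bar sits about 2 mm right of the channel's centre (393 against 381). I'll shift it and lower.

>>> jog_arm([
  [[-0.1, -0.05, 0, 0], [-0.2, -0.1, -0.6, 0], [-0.2, -0.1, -1.2, 0], [-0.2, -0.1, -1.8, 0], [-0.2, -0.1, -2.4, 0], [-0.2, -0.1, -2.9, 0], [-0.2, -0.1, -3.3, 0], [-0.2, -0.1, -3.4, 0], [-0.2, -0.1, -3.4, 0]],
])

```text
time: 33.65
tool_pos: [0.6538, -0.2477, 0.0531]
eef_rot: [-1.39, -2.817, -0.0]
wrist_force: [-1.0, 0.6, -1.7]
grip_width: 0.0134
grasp_force: 30.0
```

```bash
python3 - <<'E'
from h import *
o=get_obs();print(o['tool_pos'],o['wrist_force'],o['moment'],o['grip_width'])
piv=np.array([.538,-.0975]);p=o['tool_pos'][:2];v=p-piv;print(np.hypot(*v),np.degrees(np.arctan2(v[1],v[0])))
for pv in ([.538,-.0975],):
  r=arc(p,np.array(pv),[-i*.06 for i in range(1,22)])
  for k in (0,10): 
    b=r[k-1] if k else [0,0,0,0]
    print([[round(x[0]-b[0],1),round(x[1]-b[1],1),0,round(x[3]-b[3],2)] for x in r[k:k+(10 if k==0 else 11)]])
E
```

```text
[ 0.65375778 -0.24773528  0.05312129] [-1.04604696  0.57586703 -1.70424301] [ 0.04707285 -0.06408366  0.00912294] 0.01338499091832374
0.1896589130736743 -52.385390835353185
[[-0.9, -0.7, 0, -0.06], [-1.9, -1.3, 0, -0.12], [-2.9, -1.8, 0, -0.18], [-3.9, -2.3, 0, -0.24], [-5.0, -2.7, 0, -0.3], [-6.0, -3.1, 0, -0.36], [-7.1, -3.4, 0, -0.42], [-8.2, -3.6, 0, -0.48], [-9.4, -3.8, 0, -0.54], [-10.5, -3.9, 0, -0.6]]
[[-1.1, 0.0, 0, -0.06], [-2.3, 0.0, 0, -0.12], [-3.4, 0.1, 0, -0.18], [-4.5, 0.3, 0, -0.24], [-5.6, 0.5, 0, -0.3], [-6.7, 0.8, 0, -0.36], [-7.8, 1.2, 0, -0.42], [-8.9, 1.6, 0, -0.48], [-9.9, 2.1, 0, -0.54], [-10.9, 2.7, 0, -0.6], [-11.8, 3.3, 0, -0.66]]
```

>>> jog_arm([
  [[-0.9, -0.7, 0, -0.06], [-1.9, -1.3, 0, -0.12], [-2.9, -1.8, 0, -0.18], [-3.9, -2.3, 0, -0.24], [-5.0, -2.7, 0, -0.3], [-6.0, -3.1, 0, -0.36], [-7.1, -3.4, 0, -0.42], [-8.2, -3.6, 0, -0.48], [-9.4, -3.8, 0, -0.54], [-10.5, -3.9, 0, -0.6]],
])

```text
time: 34.65
tool_pos: [0.555, -0.2863, 0.0547]
eef_rot: [2.154, 2.272, 0.015]
wrist_force: [11.5, -0.3, -9.3]
grip_width: 0.0135
grasp_force: 30.0
```

```bash
python3 - <<'E'
from h import *
o=get_obs();print(o['tool_pos'],o['eef_rot'],o['wrist_force'],o['moment'],o['grip_width'])
E
```

```text
[ 0.55500804 -0.28625973  0.05467834] [2.15401461 2.27188493 0.01529992] [11.45498009 -0.28790322 -9.26452617] [-0.08827539 -2.68474036 -0.0404657 ] 0.013527958495385177
```

>>> jog_arm([
  [[-1.1, 0, 0, -0.06], [-2.3, 0, 0, -0.12], [-3.4, 0.1, 0, -0.18], [-4.5, 0.3, 0, -0.24], [-5.6, 0.5, 0, -0.3], [-6.7, 0.8, 0, -0.36], [-7.8, 1.2, 0, -0.42], [-8.9, 1.6, 0, -0.48], [-9.9, 2.1, 0, -0.54], [-10.9, 2.7, 0, -0.6]],
])

```text
time: 35.65
tool_pos: [0.4393, -0.2597, 0.0534]
eef_rot: [2.739, 1.537, 0.0]
wrist_force: [-0.2, -0.2, -1.6]
grip_width: 0.0138
grasp_force: 30.0
```

>>> jog_arm([
  [[-0.3, 0.2, 0, -0.02], [-0.4, 0.2, 0, -0.02], [-0.4, 0.2, 0, -0.02]],
])

```text
time: 35.95
tool_pos: [0.4365, -0.2582, 0.0534]
eef_rot: [2.752, 1.514, 0.001]
wrist_force: [-0.7, 0.0, -1.8]
grip_width: 0.0137
grasp_force: 30.0
```

```bash
python3 - <<'E'
from h import *
im=snap('wrist','w10');cv2.imwrite('pics/w10b.png',cv2.resize(im[0:200],(800,312),interpolation=cv2.INTER_CUBIC))
o=get_obs();print(o['tool_pos'],o['eef_rot'],o['wrist_force'],o['moment'],o['grip_width'])
T=np.load('pics/w10.npy');print(np.degrees(np.arctan2(T[1,0],T[0,0])))
E
```

```text
[ 0.43649455 -0.25830437  0.05330575] [2.75209904e+00 1.51344287e+00 1.21582200e-03] [ 0.11937029 -0.03926543 -1.90242656] [-0.03171374  0.01206274  0.01354259] 0.013129366064019137
57.63491726369646
```

>>> jog_arm([
  [[-0.2, 0.1, 0, 0], [-0.4, 0.2, 0, 0], [-0.4, 0.2, 0, 0]],
])

```text
time: 36.3
tool_pos: [0.4338, -0.2569, 0.0537]
eef_rot: [2.751, 1.509, 0.006]
wrist_force: [4.2, -1.5, -4.2]
grip_width: 0.0136
grasp_force: 30.2
```

```bash
python3 - <<'E'
from h import *
im=snap('wrist','w11')
o=get_obs();print(o['tool_pos'],o['wrist_force'],o['moment'],o['grip_width'])
im2=cv2.imread('pics/w2.png')
cv2.imwrite('pics/w11b.png',cv2.resize(im[0:200,130:390],(780,600),interpolation=cv2.INTER_CUBIC))
E
```

```text
[ 0.43381768 -0.2568567   0.05370028] [ 5.04173432 -1.47461008 -4.02533718] [-0.51958614 -1.02891188 -0.48212831] 0.01349450063010865
```

View pics/w11b.png

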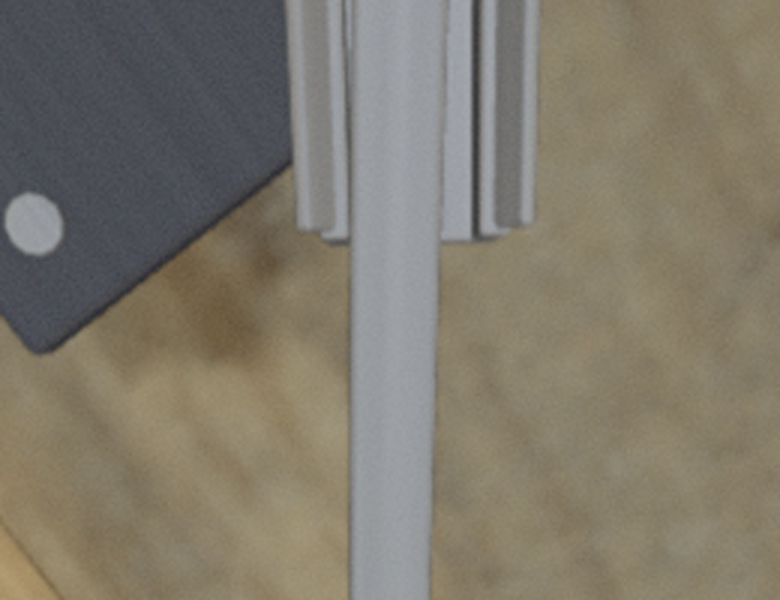

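The lever is hard against its home stop, with the bar touching the left wall. I'll recentre the bar, lift it out and lay it on the mat.

>>> jog_arm([
  [[0.25, -0.15, 0, 0], [0.5, -0.3, 0, 0], [0.5, -0.3, 0.8, 0], [0.5, -0.3, 2, 0], [0.5, -0.3, 4, 0], [0.5, -0.3, 7, 0], [0.5, -1, 10, 0], [0.5, -3, 11, -0.06], [0.8, -6, 11, -0.16], [1.5, -9, 11, -0.27]],
])

```text
time: 37.35
tool_pos: [0.4459, -0.3467, 0.1648]
eef_rot: [2.933, 1.123, -0.001]
wrist_force: [0.5, -0.5, -2.6]
grip_width: 0.0136
grasp_force: 30.0
```

>>> jog_arm([
  [[1, -3, 0, -0.12], [2.5, -6, 0, -0.24], [4, -8.5, 0, -0.36], [5.1, -9.8, 0, -0.46], [5.1, -9.8, 0, -0.5], [5.1, -9.8, 0, -0.5], [5.1, -9.8, -2, -0.5], [5.1, -9.8, -4, -0.5], [5.1, -9.8, -7, -0.5], [5.1, -9.8, -10, -0.5]],
])

```text
time: 38.35
tool_pos: [0.4975, -0.4434, 0.0632]
eef_rot: [3.12, 0.371, 0.001]
wrist_force: [0.4, -0.9, -2.2]
grip_width: 0.0139
grasp_force: 30.0
```

```bash
python3 - <<'E'
from h import *
o=get_obs();print(o['tool_pos'],o['wrist_force'],o['moment'],o['grip_width'])
T=R.from_rotvec(o['eef_rot']).as_matrix();print(np.degrees(np.arctan2(T[1,0],T[0,0])))
E
```

```text
[ 0.49746494 -0.44343339  0.06324261] [ 0.36253833 -0.93241763 -2.15624992] [-0.07285484  0.08025542  0.01349274] 0.01385256350696425
13.553971067006003
```

Down to about 0.0085, release, lift and move off.

>>> jog_arm([
  [[0, 0, -1.5, 0], [0, 0, -3, 0], [0, 0, -4.2, 0], [0, 0, -5, 0], [0, 0, -5.4, 0], [0, 0, -5.5, 0], [0, 0, -5.5, 0]],
])

```text
time: 39.05
tool_pos: [0.4982, -0.4442, 0.0086]
eef_rot: [3.119, 0.368, 0.001]
wrist_force: [-0.5, 0.2, -2.3]
grip_width: 0.0136
grasp_force: 30.0
```

>>> jog_arm([
  [[0, 0, 0, 0], [0, 0, 0, 0], [0, 0, 0, 0], [0, 0, 0.5, 0], [0, 0, 2, 0], [0, 0, 5, 0], [0, 0, 9, 0], [0, 0, 13, 0], [0, 0, 17, 0], [0, 0, 19, 0]],
], claw=0.3)

```text
time: 40.05
tool_pos: [0.4994, -0.4451, 0.2042]
eef_rot: [3.114, 0.367, 0.009]
wrist_force: [-0.1, -1.5, 0.8]
grip_width: 0.0607
grasp_force: 0.0
```

>>> jog_arm([
  [[0, 0, 0, 0], [-3, -2, 0, 0], [-7, -5, 0, 0], [-10, -8, 0, 0], [-13, -11, 0, 0], [-13, -11, 0, 0], [-13, -11, 0, 0]],
])

```text
time: 40.75
tool_pos: [0.3661, -0.5544, 0.1972]
eef_rot: [-3.119, -0.363, 0.001]
wrist_force: [0.6, 0.6, -0.4]
grip_width: 0.061
grasp_force: 0.0
```

```bash
python3 - <<'E'
from h import *
im=snap('top','top4')
c=np.zeros((600,780,3),np.uint8);c[:330,:]=cv2.resize(im[160:250,190:403],(780,330),interpolation=cv2.INTER_CUBIC)
s=snap('scene','sc4');c[330:,:480]=cv2.resize(s[170:260,200:360],(480,270),interpolation=cv2.INTER_CUBIC)
cv2.imwrite('pics/fin.png',c)
o=get_obs();print(o['time'],o['tool_pos'],o['grip_width'])
E
```

```text
40.85 [ 0.36894585 -0.55245312  0.19752531] 0.06094550507496706
```

View pics/fin.png

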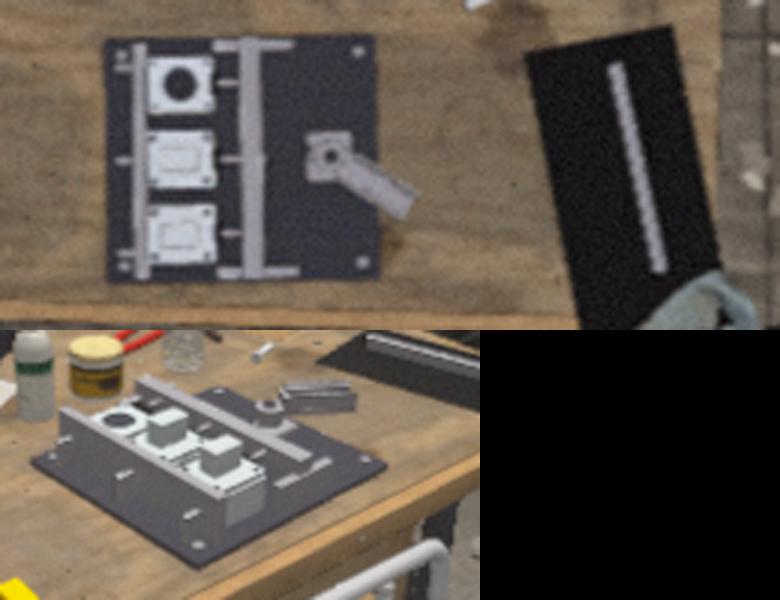

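The lever is home, both covers are clamped against the fence, and the bar is flat on the mat. Handing the job in.

```bash
python3 -c "
from workcell import ctrl; print(ctrl.job_done())"
```

```text
the job is handed in; nothing more can be done
None
```

The job is handed in after about 41 s of robot time: in the last pictures the clamp is closed with the lever home, both covers (only two were there) sit flush against the fence, and the bar lies flat on the mat; the grip slackened once while opening but the bar stayed in the socket.

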